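# Run a scent burst on the shop's diffuser

## Robot

A 6-joint arm with a two-finger parallel gripper is mounted at the origin on a cart in front of the work surface, level with it; the furniture and walls round the work are solid. World frame = base frame: x ahead of the robot, y to its left, z up, the work surface at z = 0. Lengths are in mm, angles in rad, forces in N, time in s.
With the tool pointing down it reaches from about 350 to 875 mm from the base axis. Payload 4.2 kg.
Tool frame: the origin (TCP) lies at the very end of the fingers, on their centre line; the grasp point (between the pads) lies 19 mm behind it (arm.grasp_offset is the distance from the TCP to the grasp point, in mm); z points along the fingers, y is the direction in which the jaws open and shut (so a half turn about z gives the same grasp; the last joint's range is limited). The gripper opens to 85 mm and grips with 20 to 120 N. Pads are 22 mm wide; open, the fingers measure 114 mm over their backs; the gripper's body (76 mm by 85 mm) begins 54 mm behind the grasp point. The pads swing forward as they close: fully open they stand 13 mm farther back than shut.
Start: joints at [-0.963, 0.385, 0.008, 0, -1.194, -0.259], TCP at [213.621, -587.337, 231.312] pointing down, gripper open.
Joint ranges: [-3.14, 3.14], [-1.21, 2.06], [-1.07, 1.41], [-3.16, 2.05], [-2.99, -0.16], [-3.1, 3.1]. Speed limits (rad/s): [2.79, 2.79, 3.14, 3.14, 3.14, 3.14].

## Interface

Orientations are given as a unit quaternion [x, y, z, w].
In Python, from bench import arm gives the robot as it stands.
- The arm moves only by the tool arm_command, never from a script. Its argument "commands" is one flat list of numbers, 4 for each row, row after row: the shift along the tool's x, y, z in m, then the turn about the tool's z in degrees. In form: [tx, ty, tz, roll, tx, ty, tz, roll, ...]. A call has exactly 5 rows; each row shifts and turns the pose as measured when the row begins, along the tool's axes as they then stand; what a row does not reach is not made up. A row lasts 1/10 s, in which the tool goes at most 50 mm and 8.59 degrees, less where a joint would pass 70% of its speed; a pose out of reach is approached as far as the arm can. A call with a gripper value outside its range is refused whole. "jaw" is the opening, from 0 (shut) to 1 (fully open), set as the call begins (left out, the last holds). The fingers move at their own pace and stop on an object; the grip force is fixed at half the most. Time passes only in rows, so rows that do not move let the fingers close, or fill a call up. It gives the time, the measured TCP pose, the force and the opening at its end, in the units of the state.
- arm.read_state(): the state, without advancing time (a new reading comes with each control period).
- arm.get_image(name): name is "side" or "top" or "wrist"; returns the picture (480x640x3 uint8, red, green, blue); there is no depth.
- arm.camera_info(name): a dict with "camera_matrix" (3x3 intrinsics, pixels), "world_from_camera" (4x4, takes a point from camera to world coordinates). Camera axes: x right, y down, z forward; pixel columns grow to the right and rows downward; lengths in mm; the calibration is good to about 2 mm. A picture is of the moment at which its call begins: read the wrist's pose just before it. camera_info takes no time and is no camera call; for the wrist camera it gives the pose at the moment of the call.
- arm.job_done(): hands the job in, once; it reports no verdict.
Trained networks look in the newest picture that a camera, given by its name, has taken for a name from the list of things; names that differ only in an ending like _2 or _b are one class to them, and where a whole thing is asked for, a point or a joint stands for the part that bears it (a point fixed in the world has none). Each returns a list of dicts, best first, with "confidence" (0 to 1); they miss things now and then, are a little off and sometimes report something else, mostly with a low value. They report only what shows in the picture. A call takes as long as a camera call.
- arm.regions_of(camera, target): "mask" (480x640 bool, what is visible of it).
- arm.place_of(camera, target): "centre" ([x, y, z] in mm, in the coordinates of the camera as it stood for that picture, good to about 4 mm: a listed point, or the origin of a listed thing).
The state is a dict: "clock": time; "joints": joint angles; "joint_vel": joint speeds; "joint_efforts": joint torques, N m; "position": TCP position; "ee_rot": TCP orientation; "contact_force": force on the tool from outside, world axes, zero at the start; "wrist_torque": the same for the moment, N m; "gripper_width": finger opening in mm.
Only numpy, scipy, OpenCV 4.12 (cv2) and the standard library are available. Lean on these libraries where they do the work, as an engineer would, in place of code of your own. Each camera call takes 0.05 s, during which the arm holds its last target.

## Task

Run a scent burst on the table diffuser: first turn the brass stopcock lever through its quarter turn until it is fully open, in line with its pipe, with the dial still at rest. Then turn the spring-return dial clockwise past its first two clicks to the third click (the mark with three studs, short of the end stop) and finish while still holding it there with the gripper: do not let go, because it springs back. Leave the tin, the soap and the dish where they stand.

Things in the scene. Friction and masses are not known exactly. Their poses are not given: they have to be found in the camera images.
- diffuser: Scent diffuser fixed to the table: white housing 140 (x) x 270 (y) mm, flat grey top 62 mm up. Origin: centre of its underside; -x is its front (grille, towards the robot), z up. In its frame: stopcock at x -20, y +75 on a brass pipe along x; amber jar behind it (x +42, y +75, radius 22, top at 120 mm); dial at x -15, y -70; low outlet cap (x +45, y 0, top at 81 mm).
- cock_axis (a point): The point on the vertical axis of the stopcock's lever at mid-height of the lever, 113 mm above the table. Its axes are those of the diffuser.
- cock_grip (a point): Where to take the stopcock lever: 48 mm out from its axis, at mid-height (113 mm). The lever is a straight brass bar 10 mm thick, 14 mm high (106 to 120 mm above the table), reaching to 75 mm from its axis, where it ends in a 14 mm round; 44 mm free below it. The point turns with the lever: its own y points outwards along the lever, z up.
- cock (a joint): Angle of the stopcock lever, rad, growing counter-clockwise seen from above. 0 = shut: it points to the diffuser's +y, across the pipe. 1.571 = fully open, at its stop: it points to the diffuser's -x (front), along the pipe. Starts between 0 and 0.3. Friction 0.06 Nm: it stays where it is left.
- dial_grip (a point): Grip of the dial: upright black bar 48 mm long (its own x), 12 mm thick (its own y), standing free from 70 to 110 mm above the table over a flat round skirt of diameter 54 (top at 70 mm). Origin: where to grip it, on the dial's vertical axis, 96 mm above the table. Its own +x is the pointer end (steel line on top); at rest it points along the diffuser's +x (away from the robot).
- dial (a joint): Angle of the dial, rad, growing clockwise seen from above. 0 = at rest. Clicks at 0.40, 0.80 and 1.20 (one, two and three studs on the plate round it), end stop at 1.50 (a small post). A spring returns it to 0 from everywhere: 0.10 Nm at rest, rising evenly to 0.22 Nm at the third click, with up to 0.06 Nm more or less between clicks; no click holds the dial by itself.
- tin: Bystander: round candle tin, diameter 64, 45 mm high, at the left of the diffuser. Origin: centre of its underside.
- soap: Bystander: wrapped soap bar lying flat, 52 (x) x 78 (y) x 26 mm, in front of the diffuser. Origin: centre of its underside.
- dish: Bystander: round glass trinket dish, diameter 93, 20 mm high, at the right of the diffuser. Origin: centre of its underside.

How it is judged (in metres and radians):
On the way, in this order (a step that is already met when the one before it is completed fails the run):
1. the stopcock is fully open, in line with the pipe, the dial still at rest (value of joint cock above 1.42 rad and value of joint dial below 0.2 rad), for 0.2 s.
2. the dial is held at the third click (value of joint dial between 1.05 and 1.35 rad and contact force between the fingers and dial above 0.5 N), for 0.5 s.
At the end, for the whole second after the job is handed in: The stopcock lever is within 0.15 rad of fully open, the dial stays within 0.15 rad of its third click (1.20 rad) for the last second with the fingers pressing on its grip (over 0.5 N), and tin, soap and dish are within 30 mm of where they stood (all of step 2 and value of joint cock above 1.42 rad and distance of each of tin, soap, dish from where it was at the start of the episode below 0.03 m); the arm keeps its last pose, push and grip.
It fails at once if the dial is turned before the stopcock is open (value of joint dial above 0.3 rad and value of joint cock below 1.3 rad).
It fails at once if the candle tin is pushed away (distance of tin from where it was at the start of the episode above 0.03 m).
It fails at once if the soap bar is pushed away (distance of soap from where it was at the start of the episode above 0.03 m).
It fails at once if the glass dish is pushed away (distance of dish from where it was at the start of the episode above 0.03 m).
It also fails if it takes over 45 s, if anything falls off the work surface, if the arm or the gripper's body presses on something with over 40 N, if the wrist force passes 120 N, or if a joint passes its speed limit or range.

## Working session

There is one attempt and no reset: what is moved stays moved. The work goes in short steps, Python scripts to look and compute and a tool call to move; the robot and the scene stay as the last step left them, time stands still between calls to the robot, and variables do not carry over. Pictures are saved under pics/ and viewed, and the job is handed in when it is done.

Besides the shell and the picture viewer there is one more tool, called by a JSON object that holds its "op" and its "data". arm_command: Moves the arm, as the interface text tells. Its arguments: {"type":"object","properties":{"commands":{"type":"array"},"jaw":{"type":"number"}},"required":["commands"]}

```bash
mkdir -p pics; ls
cat > h.py <<'E'
import numpy as np, cv2
from bench import arm
from scipy.spatial.transform import Rotation as R
def save(cam,name):
    im=arm.get_image(cam); cv2.imwrite(f'pics/{name}.png',im[:,:,::-1]); return im
def T(cam): return np.array(arm.camera_info(cam)['world_from_camera'])
def place(cam,t,n=1):
    M=T(cam)
    for r in arm.place_of(cam,t)[:n]:
        p=M@np.append(r['centre'],1); print(cam,t,np.round(p[:3],1),round(r['confidence'],2))
E
python3 - <<'E'
from h import *
s=arm.read_state();print({k:np.round(v,3) for k,v in s.items()})
for c in ['side','top']:
    save(c,c+'0'); print(c,np.round(T(c),3).tolist(),arm.camera_info(c)['camera_matrix'])
    for t in ['diffuser','cock_axis','cock_grip','dial_grip','tin','soap','dish']: place(c,t)
E
```

```text
pics
{'clock': np.float64(0.0), 'joints': array([-9.630e-01,  3.860e-01,  7.000e-03, -1.000e-03, -1.194e+00,
       -2.590e-01]), 'joint_vel': array([ 0.002,  0.001,  0.001,  0.   ,  0.001, -0.   ]), 'joint_efforts': array([ 0.0000e+00, -3.9229e+01,  1.8840e+01,  4.1860e+00, -5.0000e-03,
        0.0000e+00]), 'position': array([ 213.433, -586.807,  230.214]), 'ee_rot': array([-0.173,  0.985,  0.001, -0.   ]), 'contact_force': array([-0.597, -0.098,  0.346]), 'wrist_torque': array([-0.032,  0.01 ,  0.021]), 'gripper_width': np.float64(85.497)}
side [[-0.65, -0.655, 0.385, 116.644], [-0.76, 0.559, -0.331, 453.669], [0.002, -0.508, -0.861, 1020.053], [0.0, 0.0, 0.0, 1.0]] [[508.69429866   0.         310.22555263]
 [  0.         508.69429866 236.88223199]
 [  0.           0.           1.        ]]
side diffuser [5.759e+02 9.250e+01 4.000e-01] 0.57
side cock_axis [569.5 166.9 115.7] 0.62
side cock_grip [581.1 217.  111.9] 0.66
side dial_grip [541.3  26.8  95.3] 0.62
side tin [654.7 282.6  -2.8] 0.85
side soap [464.2 123.2   6.2] 0.64
side dish [486.7 -94.   -3.3] 0.56
top [[-0.009, -0.995, 0.098, 449.25], [-1.0, 0.008, -0.009, 71.056], [0.008, -0.098, -0.995, 950.287], [0.0, 0.0, 0.0, 1.0]] [[487.39417791   0.         317.13856608]
 [  0.         487.39417791 236.06275694]
 [  0.           0.           1.        ]]
top diffuser [576.5  88.2  -0.7] 0.57
top cock_axis [573.5 169.5 113.5] 0.7
top cock_grip [584.5 217.4 114.5] 0.59
top dial_grip [542.3  26.6  97.8] 0.79
top tin [ 6.535e+02  2.836e+02 -4.000e-01] 0.96
top soap [469.1 128.1   0.9] 0.59
top dish [488.2 -97.8   0.7] 0.74
```

View pics/side0.png

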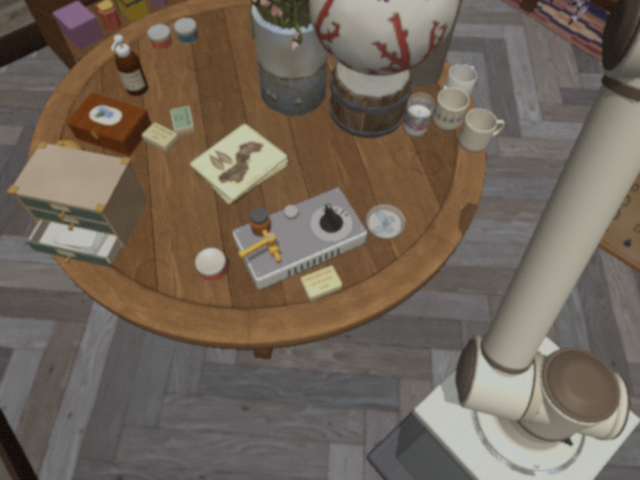

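View pics/top0.png

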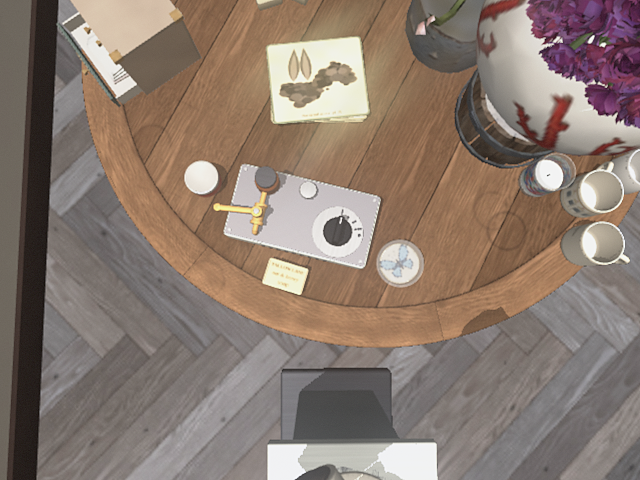

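```bash
cat >> h.py <<'E'
def rel(target,yaw=None):
    """shift in tool axes (mm) to world target, roll deg to make jaw (tool y) line at world yaw (mod pi)"""
    s=arm.read_state(); Q=R.from_quat(s['ee_rot']); 
    d=Q.inv().apply(np.array(target)-s['position']); y=Q.apply([0,1,0])
    cur=np.degrees(np.arctan2(y[1],y[0])); print('pos',np.round(s['position'],1),'tool d',np.round(d,1),'jaw yaw deg',round(cur,1),'j6',round(s['joints'][5],2),'F',np.round(s['contact_force'],1),'w',round(float(s['gripper_width']),1),'t',s['clock'])
    if yaw is not None:
        r=(cur-yaw+90)%180-90; print('roll',round(r,1))
    return d
E
python3 - <<'E'
from h import *
rel([545,95,260],77)
rel([545,20,260],77)
E
```

```text
pos [ 213.6 -587.3  231.3] tool d [-544.6  528.   -28.7] jaw yaw deg 110.0 j6 -0.26 F [ 0.2 -0.5  0.4] w 85.1 t 0.8
roll 33.0
pos [ 213.6 -587.3  231.3] tool d [-519.   457.5  -28.7] jaw yaw deg 110.0 j6 -0.26 F [ 0.2 -0.5  0.4] w 85.1 t 0.8
roll 33.0
```

{"op": "arm_command", "data": {"commands": [-0.027,0.026,-0.003,0,-0.027,0.026,-0.003,0,-0.027,0.026,-0.003,0,-0.027,0.026,-0.003,0,-0.027,0.026,-0.003,0]}}

```text
clock: 1.3
position: [296.8, -417.3, 244.7]
ee_rot: [-0.17, 0.986, 0.0, -0.001]
contact_force: [0.7, 0.7, -0.2]
gripper_width: 85.4
```

{"op": "arm_command", "data": {"commands": [-0.027,0.026,-0.003,0,-0.027,0.026,-0.003,0,-0.027,0.026,-0.003,0,-0.027,0.026,-0.003,0,-0.027,0.026,-0.003,0]}}

```text
clock: 1.8
position: [382.9, -242.7, 261.7]
ee_rot: [-0.169, 0.986, -0.001, 0.001]
contact_force: [2.2, -0.1, 0.9]
gripper_width: 85.6
```

{"op": "arm_command", "data": {"commands": [-0.027,0.026,0,0,-0.027,0.026,0,0,-0.027,0.026,0,0,-0.027,0.026,0,0,-0.027,0.026,0,0]}}

```text
clock: 2.3
position: [469.3, -67.4, 264.6]
ee_rot: [-0.17, 0.985, -0.001, 0.004]
contact_force: [0.9, -0.4, -0.5]
gripper_width: 85.8
```

Run:
```python
from h import *
rel([545,95,260],77)
```

```text
pos [469.3 -67.4 264.6] tool d [-125.6  127.8    5. ] jaw yaw deg 109.5 j6 -1.43 F [ 0.9 -0.4 -0.5] w 85.8 t 2.3
roll 32.5
```

Run:
```python
from h import *
save('wrist','w1')
for t in ['cock_axis','cock_grip','dial_grip','diffuser']: place('wrist',t)
```

```text
wrist cock_grip [464.3 125.8  -4.7] 0.58
wrist dial_grip [546.4  27.3  97.5] 0.76
wrist diffuser [571.7  89.7  -4.4] 0.68
```

{"op": "arm_command", "data": {"commands": [-0.025,0.026,0,0,-0.025,0.026,0,0,-0.025,0.026,0,0,-0.025,0.026,0,0,-0.025,0.026,0,0], "jaw": 0}}

```text
clock: 3.05
position: [542.8, 90.0, 266.0]
ee_rot: [-0.161, 0.987, -0.002, 0.004]
contact_force: [0.6, -0.7, 0.2]
gripper_width: 12.2
```

{"op": "arm_command", "data": {"commands": [0,0,0,8.1,0,0,0,8.1,0,0,0,8.1,0,0,0,8.1,0,0,0,0]}}

```text
clock: 3.55
position: [543.9, 87.0, 265.0]
ee_rot: [0.133, 0.991, -0.001, 0.003]
contact_force: [0.7, -0.3, -0.5]
gripper_width: 0.1
```

Run:
```python
from h import *
rel([545,95,260],77)
save('wrist','w2')
for c in ['wrist','top','side']:
  if c!='wrist': arm.get_image(c)
  for t in ['cock_axis','cock_grip','dial_grip','diffuser']: place(c,t)
```

```text
pos [543.9  87.  265. ] tool d [1.1 8.  5. ] jaw yaw deg 74.7 j6 -2.3 F [ 0.7 -0.3 -0.5] w 0.1 t 3.55
roll -2.3
wrist cock_axis [580.2 165.3 111.5] 0.56
wrist cock_grip [578.7 213.6 110.9] 0.85
wrist dial_grip [547.9  26.5  96.8] 0.61
wrist diffuser [574.2  91.   -2.1] 0.83
top dial_grip [544.   26.5  99.6] 0.88
top diffuser [579.5  92.9   1.4] 0.58
side cock_axis [569.6 172.5 115.6] 0.73
side cock_grip [582.1 217.7 113.4] 0.64
side dial_grip [538.4  26.7  96.4] 0.79
side diffuser [ 5.724e+02  9.160e+01 -1.000e-01] 0.73
```

View pics/w1.png

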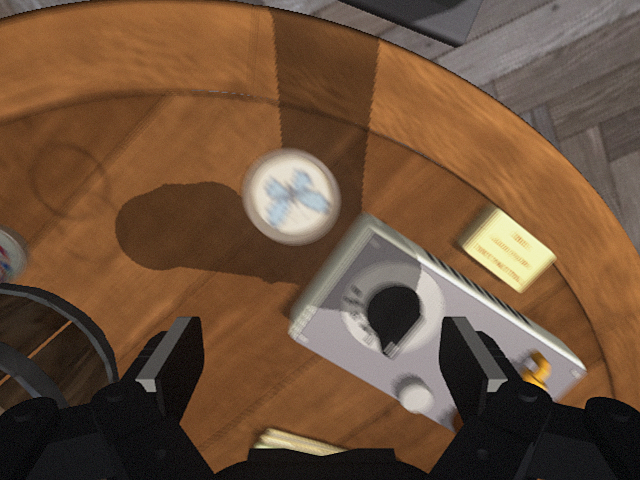

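View pics/w2.png

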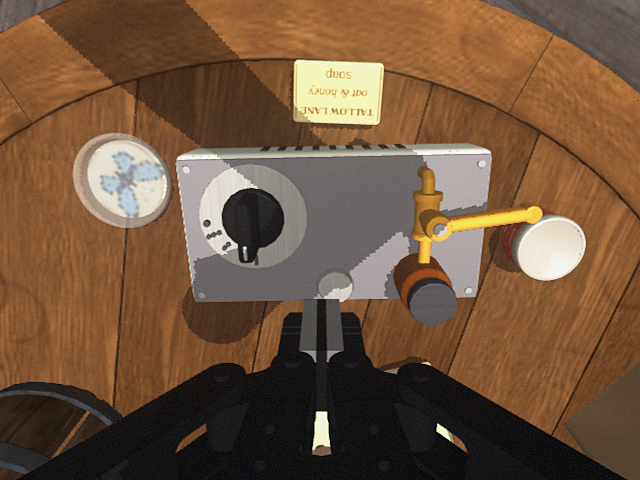

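Run:
```python
from h import *
M=T('wrist');K=np.array(arm.camera_info('wrist')['camera_matrix'])
def bp(uv,z):
    d=M[:3,:3]@np.linalg.solve(K,[*uv,1]); o=M[:3,3]; return o+d*(z-o[2])/d[2]
sc=[bp(p,62) for p in [(183,163),(483,164),(202,296),(469,291)]]
for p in sc: print(np.round(p,1))
print('centre',np.mean(sc,0)); v=sc[1]-sc[0]; w=sc[3]-sc[2]; 
print(np.degrees(np.arctan2(v[1],v[0])),np.degrees(np.arctan2(w[1],w[0])))
print('hub',bp((440,230),122),'tip',bp((534,214),120),bp((534,214),113))
print('dial ends', bp((247,257),110), bp((252,196),110))
print(M)
```

```text
[484.5 -15.   62. ]
[551.1 225.6  62. ]
[604. -43.  62.]
[664.  196.5  62. ]
centre [575.88983153  91.03218243  62.        ]
74.53892730331461 75.9389390919322
hub [575.54316593 168.56869114 122.        ] tip [582.16852285 236.31505955 120.        ] [584.99981967 239.41187826 113.        ]
dial ends [562.56524775  23.56304574 110.        ] [517.91735149  42.43758343 110.        ]
[[ 2.63555138e-01  9.13941588e-01  3.08625118e-01  4.66240958e+02]
 [ 9.64643607e-01 -2.49309630e-01 -8.54834482e-02  1.09515689e+02]
 [-1.18366420e-03  3.20242849e-01 -9.47334744e-01  4.06615289e+02]
 [ 0.00000000e+00  0.00000000e+00  0.00000000e+00  1.00000000e+00]]
```

Run:
```python
from h import *
rel([617,213,98])
```

```text
pos [544.1  88.6 265. ] tool d [-36.6 139.3 167.1] jaw yaw deg 74.8 j6 -2.3 F [-0.8 -0.3 -0. ] w -0.2 t 4.3
```

{"op": "arm_command", "data": {"commands": [-0.009,0.035,0,0,-0.009,0.035,0,0,-0.009,0.035,0,0,-0.009,0.035,0,0,0,0,0,0]}}

```text
clock: 4.8
position: [617.6, 217.7, 265.4]
ee_rot: [0.133, 0.991, -0.001, 0.004]
contact_force: [-0.5, -1.0, -0.9]
gripper_width: -0.1
```

Run:
```python
from h import *
rel([617,213,98])
save('side','s3')
```

```text
pos [617.6 217.7 265.4] tool d [  0.6  -4.6 167.4] jaw yaw deg 74.7 j6 -2.43 F [-0.5 -1.  -0.9] w -0.1 t 4.8
```

{"op": "arm_command", "data": {"commands": [0,-0.001,0.03,0,0,-0.001,0.03,0,0,-0.001,0.03,0,0,-0.001,0.025,0,0,0,0,0]}}

```text
clock: 5.35
position: [615.7, 209.2, 149.6]
ee_rot: [0.134, 0.991, -0.0, 0.005]
contact_force: [0.1, -0.1, 0.2]
gripper_width: -0.1
```

Run:
```python
from h import *
rel([617,213,98])
im=save('wrist','w4')
```

```text
pos [615.7 209.2 149.6] tool d [ 0.2  3.9 51.6] jaw yaw deg 74.6 j6 -2.42 F [ 0.1 -0.1  0.2] w -0.1 t 5.35
```

View pics/w4.png

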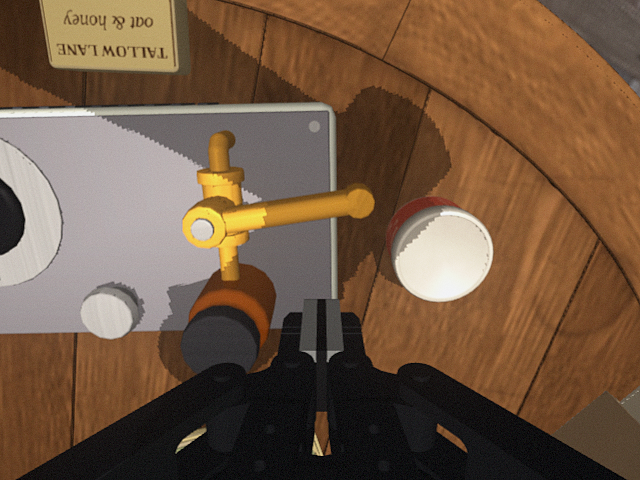

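{"op": "arm_command", "data": {"commands": [0,0.001,0.02,0,0,0.001,0.02,0,0,0.001,0.011,0,0,0,0,0,0,0,0,0]}}

```text
clock: 5.9
position: [623.9, 213.5, 110.7]
ee_rot: [0.133, 0.991, 0.005, 0.014]
contact_force: [0.3, 0.5, -0.1]
gripper_width: 0.2
```

Run:
```python
from h import *
s=arm.read_state(); rel([617,213,98]); Q=R.from_quat(s['ee_rot'])
ax=np.array([575.4,168.6]); p=s['position'][:2]
print(np.round(Q.as_matrix(),2), p-ax)
a=[52,56,60,64,68]+list(range(74,165,6)); prev=s['position']
for t in a:
    t_=np.radians(t); w=np.array([*(ax+50*np.array([np.cos(t_),np.sin(t_)])),98])
    print(t,np.round(Q.inv().apply(w-prev),1)); prev=w
```

```text
pos [623.9 213.5 110.7] tool d [ 6.9 -2.5 12.5] jaw yaw deg 74.7 j6 -2.43 F [ 0.3  0.5 -0.1] w 0.2 t 5.9
[[-0.96  0.26  0.03]
 [ 0.26  0.96  0.01]
 [-0.03  0.01 -1.  ]] [48.54815638 44.9285151 ]
52 [ 16.  -10.2  12.1]
56 [ 3.3  1.2 -0.1]
60 [ 3.3  1.  -0.1]
64 [ 3.4  0.8 -0.1]
68 [ 3.4  0.5 -0.1]
74 [ 5.2  0.3 -0.1]
80 [ 5.2 -0.2 -0.1]
86 [ 5.2 -0.8 -0.1]
92 [ 5.1 -1.3 -0.2]
98 [ 4.9 -1.8 -0.2]
104 [ 4.7 -2.3 -0.2]
110 [ 4.4 -2.8 -0.2]
116 [ 4.1 -3.2 -0.2]
122 [ 3.7 -3.7 -0.1]
128 [ 3.3 -4.  -0.1]
134 [ 2.9 -4.4 -0.1]
140 [ 2.4 -4.6 -0.1]
146 [ 1.9 -4.9 -0.1]
152 [ 1.4 -5.  -0.1]
158 [ 0.9 -5.2 -0.1]
164 [ 0.3 -5.2 -0.1]
```

Run:
```python
from h import *
s=arm.read_state(); print(np.round(s['joints'],3),np.round(s['joint_efforts'],1)); save('side','s5');save('wrist','w5');save('top','t5')
print(np.round(arm.read_state()['position'],1),arm.read_state()['contact_force'],arm.read_state()['wrist_torque'])
```

```text
[ 0.58   0.527 -0.085  0.014 -0.931 -2.426] [ -0.  -43.2  16.3   3.6   0.   -0. ]
[623.7 213.5 110.4] [-0.72078121  0.36586836  0.77170726] [0.03550721 0.05433616 0.02334359]
```

View pics/w5.png

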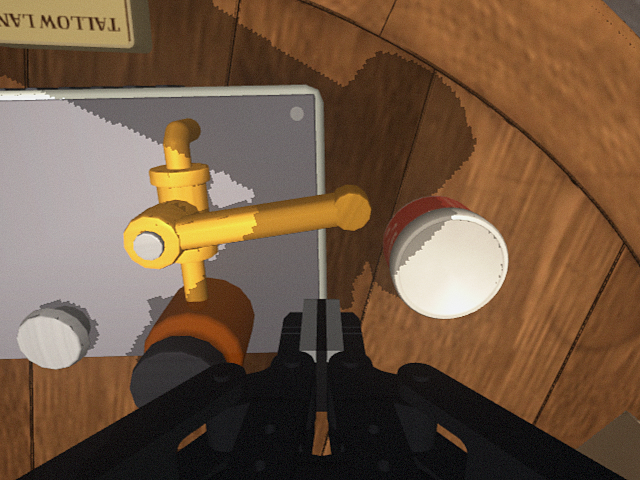

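View pics/s5.png

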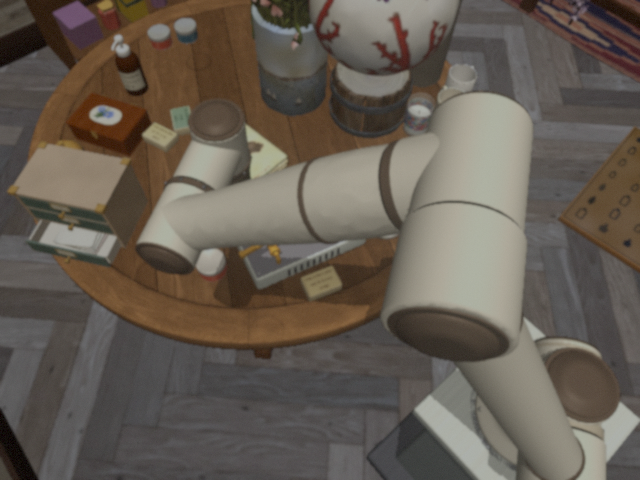

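{"op": "arm_command", "data": {"commands": [0.002,0,0.004,0,0.002,0,0.004,0,0.002,0,0.004,0,0,0,0,0,0,0,0,0]}}

```text
clock: 6.55
position: [618.0, 215.7, 98.6]
ee_rot: [0.133, 0.991, 0.005, 0.015]
contact_force: [-1.0, 0.8, 0.1]
gripper_width: 0.0
```

Run:
```python
from h import *
s=arm.read_state();print(np.round(s['joints'],3),s['ee_rot']);rel([617,213,98]);
```

```text
[ 0.588  0.532 -0.112  0.015 -0.898 -2.435] [0.13320229 0.99096492 0.00538537 0.01472013]
pos [618.  215.7  98.6] tool d [ 0.3 -2.8  0.5] jaw yaw deg 74.7 j6 -2.43 F [-1.   0.8  0.1] w 0.0 t 6.55
```

{"op": "arm_command", "data": {"commands": [0.005,-0.002,0,0,0.005,-0.002,0,0,0.005,-0.002,0,0,0.005,-0.002,0,0,0.005,-0.002,0,0]}}

```text
clock: 7.05
position: [590.6, 213.0, 98.1]
ee_rot: [0.133, 0.991, 0.006, 0.016]
contact_force: [1.5, 1.6, -0.4]
gripper_width: 0.1
```

{"op": "arm_command", "data": {"commands": [0.005,0,0,0,0.005,-0.001,0,0,0.005,-0.001,0,0,0.005,-0.001,0,0,0.005,-0.002,0,0]}}

```text
clock: 7.55
position: [564.5, 215.3, 98.6]
ee_rot: [0.133, 0.991, 0.007, 0.018]
contact_force: [2.1, 0.3, 0.8]
gripper_width: 0.1
```

Run:
```python
from h import *
s=arm.read_state();print(s['ee_rot']);rel([617,213,98]); d=s['position'][:2]-[575.4,168.6];print(d,np.hypot(*d),np.degrees(np.arctan2(d[1],d[0])))
save('wrist','w6')
```

```text
[0.13263535 0.99097272 0.00724421 0.01812329]
pos [564.5 215.3  98.6] tool d [-51.2  11.6   2.5] jaw yaw deg 74.8 j6 -2.49 F [2.1 0.3 0.8] w 0.1 t 7.55
[-10.90238866  46.6810251 ] 47.93725256019719 103.14583586887305
```

View pics/w6.png

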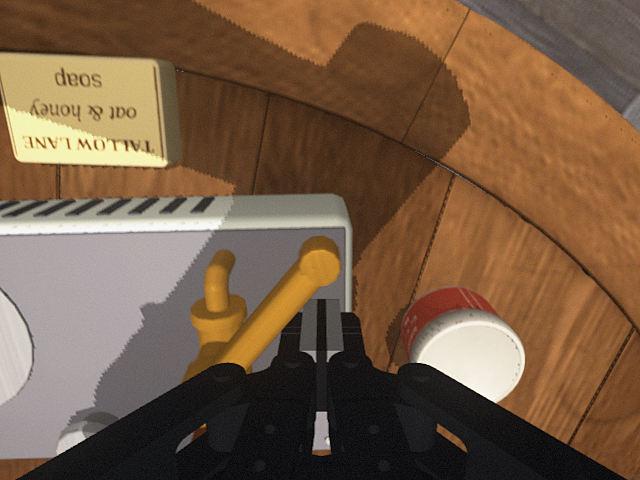

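{"op": "arm_command", "data": {"commands": [0.005,-0.002,0,0,0.005,-0.003,0,0,0.004,-0.003,0,0,0.004,-0.004,0,0,0.003,-0.004,0,0]}}

```text
clock: 8.1
position: [536.9, 205.1, 97.4]
ee_rot: [0.133, 0.991, 0.007, 0.018]
contact_force: [1.3, 0.8, -0.5]
gripper_width: 0.1
```

Run:
```python
from h import *
s=arm.read_state();print(s['ee_rot']);rel([617,213,98]); d=s['position'][:2]-[575.4,168.6];print(d,np.hypot(*d),np.degrees(np.arctan2(d[1],d[0])))
save('wrist','w7')
```

```text
[0.13254087 0.9909933  0.00743934 0.01760248]
pos [536.9 205.1  97.4] tool d [-75.2  28.7   2.4] jaw yaw deg 74.8 j6 -2.51 F [ 1.3  0.8 -0.5] w 0.1 t 8.1
[-38.47986908  36.47670881] 53.02122791397822 136.53082385720143
```

View pics/w7.png

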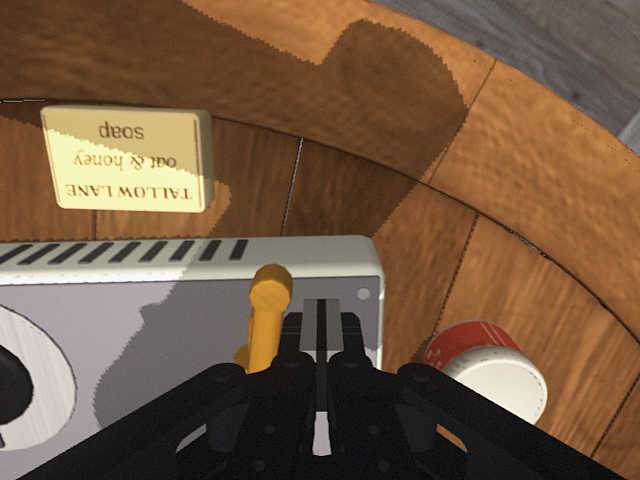

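{"op": "arm_command", "data": {"commands": [0.002,-0.004,0,0,0.002,-0.004,0,0,0.001,-0.004,0,0,0.001,-0.004,0,0,0,-0.003,0,0]}}

```text
clock: 8.65
position: [531.2, 198.5, 97.5]
ee_rot: [0.132, 0.991, 0.02, 0.026]
contact_force: [-0.7, 9.9, -1.2]
gripper_width: -0.2
```

Run:
```python
from h import *
s=arm.read_state();print(s['ee_rot']);rel([617,213,98]); d=s['position'][:2]-[575.4,168.6];print(d,np.hypot(*d),np.degrees(np.arctan2(d[1],d[0])))
save('wrist','w8')
```

```text
[0.13221892 0.99068825 0.02008122 0.02552807]
pos [531.2 198.5  97.5] tool d [-78.9  36.4   4.8] jaw yaw deg 74.9 j6 -2.49 F [-0.7  9.9 -1.2] w -0.2 t 8.65
[-44.2159394   29.90644277] 53.380189360464826 145.92666294295705
```

View pics/w8.png

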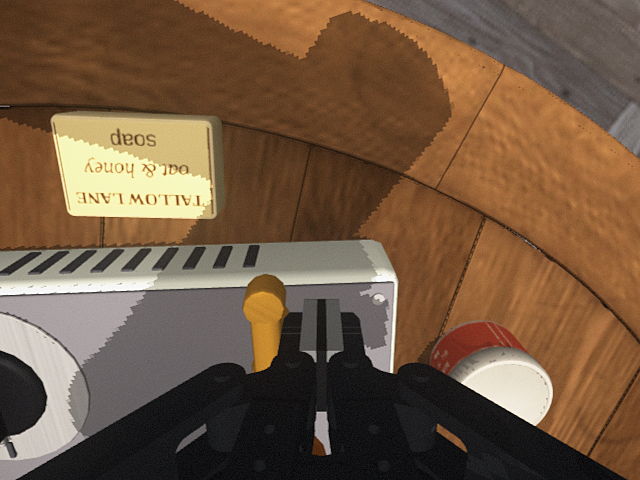

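{"op": "arm_command", "data": {"commands": [0,0.005,0,0,0,0.01,0,0,0,0,-0.02,0,0,0,-0.03,0,0,0,-0.03,0]}}

```text
clock: 9.2
position: [525.9, 208.3, 173.6]
ee_rot: [0.133, 0.991, 0.013, 0.018]
contact_force: [0.4, 0.2, -0.5]
gripper_width: -0.2
```

{"op": "arm_command", "data": {"commands": [0,0,-0.03,0,0,0,-0.03,0,0,0,-0.02,0,0,0,-0.01,0,0,0,0,0], "jaw": 1}}

```text
clock: 9.7
position: [521.9, 205.3, 270.2]
ee_rot: [0.134, 0.991, 0.012, 0.018]
contact_force: [-0.6, 0.1, 0.8]
gripper_width: 72.2
```

Run:
```python
from h import *
s=arm.read_state();print(s['ee_rot']);rel([544,27,250],75.5)
print(R.from_quat(s['ee_rot']).as_matrix().round(3), s['joints'])
save('wrist','w9')
for t in ['cock_axis','cock_grip','dial_grip','diffuser']: place('wrist',t)
save('top','t9')
```

```text
[0.13367333 0.99079317 0.01182509 0.01790254]
pos [521.9 205.3 270.2] tool d [ -68.  -166.6   17.7] jaw yaw deg 74.7 j6 -2.51 F [-0.6  0.1  0.8] w 72.2 t 9.7
roll -0.8
[[-0.964  0.264  0.039]
 [ 0.265  0.964  0.019]
 [-0.032  0.028 -0.999]] [ 0.66884567  0.22776141 -0.12275216  0.01009678 -1.17841247 -2.51151903]
wrist cock_axis [577.5 170.9 110.8] 0.94
wrist cock_grip [575.   89.5  -3.7] 0.39
wrist dial_grip [545.  26.  93.] 0.72
wrist diffuser [573.7  88.1  -1.5] 0.73
```

View pics/w9.png

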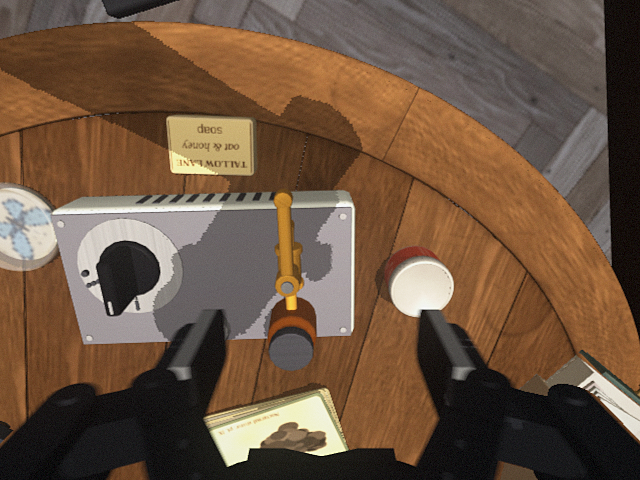

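{"op": "arm_command", "data": {"commands": [-0.013,-0.033,0.001,0,-0.013,-0.033,0.001,0,-0.013,-0.033,0,0,-0.013,-0.033,0,0,-0.013,-0.033,0,0]}}

```text
clock: 10.5
position: [540.0, 26.7, 258.4]
ee_rot: [0.129, 0.991, 0.008, 0.013]
contact_force: [0.7, 0.1, -0.1]
gripper_width: 85.1
```

{"op": "arm_command", "data": {"commands": [0,0,0,-8.5,0,0,0,-8.5,0,0,0,-8.5,0,0,0,-8.5,0,0,0,-8.5]}}

```text
clock: 11.0
position: [538.5, 20.7, 253.6]
ee_rot: [-0.244, 0.97, 0.002, 0.01]
contact_force: [0.6, -0.2, -0.1]
gripper_width: 85.1
```

{"op": "arm_command", "data": {"commands": [0,0,0,-8.5,0,0,0,-8.5,0,0,0,-8.5,0,0,0,-8.5,0,0,0,-8.5]}}

```text
clock: 11.5
position: [536.9, 20.1, 248.8]
ee_rot: [-0.582, 0.813, 0.0, 0.006]
contact_force: [-0.3, 0.3, -0.1]
gripper_width: 85.4
```

{"op": "arm_command", "data": {"commands": [0,0,0,-8.5,0,0,0,-8.5,0,0,0,-8.5,0,0,0,-8.5,0,0,0,-8.5]}}

```text
clock: 12.0
position: [535.3, 19.7, 244.0]
ee_rot: [0.839, -0.543, -0.001, -0.002]
contact_force: [0.6, 0.4, -0.2]
gripper_width: 85.5
```

{"op": "arm_command", "data": {"commands": [0,0,0,-8.5,0,0,0,-8.5,0,0,0,-8.5,0,0,0,-8.5,0,0,0,0]}}

```text
clock: 12.5
position: [533.8, 19.3, 239.5]
ee_rot: [0.963, -0.271, -0.004, 0.0]
contact_force: [0.3, -0.1, -0.5]
gripper_width: 85.3
```

Run:
```python
from h import *
s=arm.read_state();rel([544,27,200],75.3)
print(R.from_quat(s['ee_rot']).as_matrix().round(3), s['joints'])
save('wrist','w10')
for t in ['dial_grip']: place('wrist',t)
M=T('wrist');K=np.array(arm.camera_info('wrist')['camera_matrix']);np.savez('w10.npz',M=M,K=K)
```

```text
pos [533.8  19.3 239.5] tool d [  5.  -12.   39.4] jaw yaw deg -121.5 j6 0.69 F [ 0.3 -0.1 -0.5] w 85.3 t 12.5
roll -16.8
[[ 0.853 -0.522 -0.009]
 [-0.522 -0.853  0.002]
 [-0.008  0.003 -1.   ]] [ 0.33724734  0.22849444 -0.19390224 -0.00509037 -1.1559265   0.68644199]
wrist dial_grip [546.2  26.8  94. ] 0.6
```

View pics/w10.png

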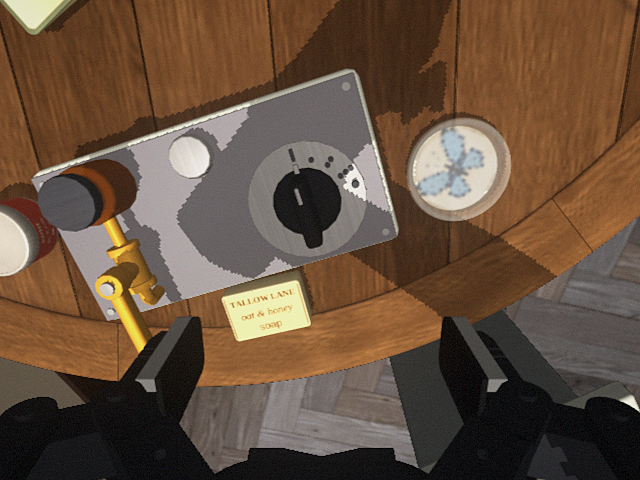

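{"op": "arm_command", "data": {"commands": [0,0,0,-8.5,0,0,0,-8.5,0,0,0,-2,0,0,0,0,0,0,0,0]}}

```text
clock: 13.1
position: [533.5, 19.2, 238.4]
ee_rot: [0.994, -0.11, -0.005, -0.0]
contact_force: [-0.3, 0.4, 0.1]
gripper_width: 85.4
```

Run:
```python
from h import *
rel([545,27,150],75.3)
```

```text
pos [533.5  19.2 238.4] tool d [ 10.4 -10.2  88.3] jaw yaw deg -102.6 j6 1.02 F [-0.3  0.4  0.1] w 85.4 t 13.1
roll 2.1
```

{"op": "arm_command", "data": {"commands": [0.005,-0.005,0.015,2.0,0.005,-0.005,0.02,0,0,0,0.02,0,0,0,0.02,0,0,0,0.01,0]}}

```text
clock: 13.6
position: [547.2, 27.3, 153.0]
ee_rot: [0.991, -0.133, -0.002, -0.001]
contact_force: [0.2, 0.6, 0.5]
gripper_width: 85.6
```

Run:
```python
from h import *
s=arm.read_state();rel([545,27,79],75.3);print(s['ee_rot'])
save('wrist','w11')
place('wrist','dial_grip')
M=T('wrist');K=np.array(arm.camera_info('wrist')['camera_matrix'])
def bp(uv,z):
    d=M[:3,:3]@np.linalg.solve(K,[*uv,1]); o=M[:3,3]; return o+d*(z-o[2])/d[2]
np.savez('w11.npz',M=M,K=K)
def pj(p):
    q=K@(np.linalg.inv(M)@np.append(p,1))[:3]; return q[:2]/q[2]
print('axis at 110',pj([545,27,110]),'70',pj([545,27,70]))
```

```text
pos [547.2  27.3 153. ] tool d [-1.7  1.  74. ] jaw yaw deg -105.3 j6 0.96 F [0.2 0.6 0.5] w 85.6 t 13.6
roll -0.6
[ 0.99114561 -0.13275795 -0.00215834 -0.0010246 ]
wrist dial_grip [546.6  27.   97.3] 0.94
axis at 110 [322.08845373 280.8521468 ] 70 [321.9672815  252.29042778]
```

View pics/w11.png

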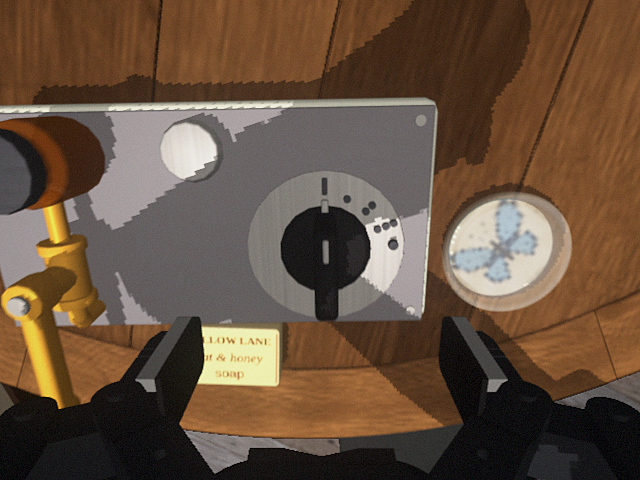

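{"op": "arm_command", "data": {"commands": [0,0,0.015,0,0,0,0.015,0,0,0,0.015,0,0,0,0.015,0,0,0,0.008,0]}}

```text
clock: 14.2
position: [552.9, 28.5, 90.7]
ee_rot: [0.991, -0.133, 0.005, -0.003]
contact_force: [-0.6, 0.3, 0.8]
gripper_width: 85.4
```

Run:
```python
from h import *
s=arm.read_state();rel([547,26,79],75.3);print(s['ee_rot'])
save('wrist','w12');place('wrist','dial_grip')
M=T('wrist');K=np.array(arm.camera_info('wrist')['camera_matrix'])
def pj(p):
    q=K@(np.linalg.inv(M)@np.append(p,1))[:3]; return q[:2]/q[2]
print('axis at 110',pj([547,26,110]),'70',pj([547,26,70]))
```

```text
pos [552.9  28.5  90.7] tool d [-5.2  4.1 11.7] jaw yaw deg -105.3 j6 0.96 F [-0.6  0.3  0.8] w 85.4 t 14.2
roll -0.6
[ 0.99108305 -0.13312554  0.00478563 -0.00301306]
wrist dial_grip [547.6  27.3  92.9] 0.88
axis at 110 [330.87090103 362.59193492] 70 [329.39220411 308.7632428 ]
```

View pics/w12.png

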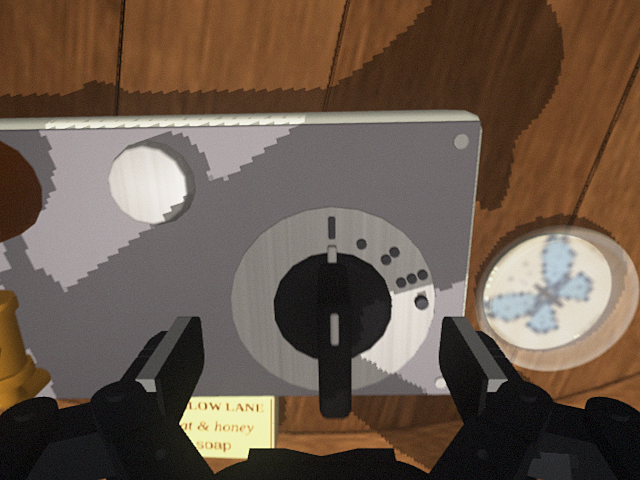

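{"op": "arm_command", "data": {"commands": [-0.003,0.002,0.004,0,-0.002,0.002,0.004,0,0,0,0.003,0,0,0,0,0,0,0,0,0]}}

```text
clock: 14.8
position: [548.3, 26.1, 81.9]
ee_rot: [0.991, -0.133, 0.007, -0.004]
contact_force: [-0.8, 0.3, 0.2]
gripper_width: 85.1
```

Run:
```python
from h import *
s=arm.read_state();rel([547.5,25.8,79],75.3);print(s['ee_rot'])
save('side','s13');save('wrist','w13')
```

```text
pos [548.3  26.1  81.9] tool d [-0.8  0.5  2.8] jaw yaw deg -105.3 j6 0.96 F [-0.8  0.3  0.2] w 85.1 t 14.8
roll -0.6
[ 0.991087   -0.13297713  0.00702912 -0.00377204]
```

{"op": "arm_command", "data": {"commands": [0,0,0,0,0,0,0,0,0,0,0,0,0,0,0,0,0,0,0,0], "jaw": 0}}

```text
clock: 15.4
position: [548.3, 25.6, 82.2]
ee_rot: [0.991, -0.133, 0.007, -0.003]
contact_force: [-1.1, -21.6, 3.5]
gripper_width: 12.4
```

{"op": "arm_command", "data": {"commands": [0,0,0,0,0,0,0,0,0,0,0,0,0,0,0,0,0,0,0,0]}}

```text
clock: 15.9
position: [548.3, 24.8, 82.4]
ee_rot: [0.991, -0.132, 0.007, -0.002]
contact_force: [-0.3, -0.7, -0.2]
gripper_width: 10.8
```

Run:
```python
from h import *
s=arm.read_state();rel([547.5,25.8,80],75.3);print(s['ee_rot'],s['wrist_torque'])
save('wrist','w14')
```

```text
pos [548.3  24.8  82.4] tool d [-1.  -0.7  2.4] jaw yaw deg -105.2 j6 0.96 F [-0.3 -0.7 -0.2] w 10.8 t 15.9
roll -0.5
[ 0.99122458 -0.13199959  0.00663397 -0.00243409] [-0.40981071 -0.02103415  0.08930307]
```

View pics/w14.png

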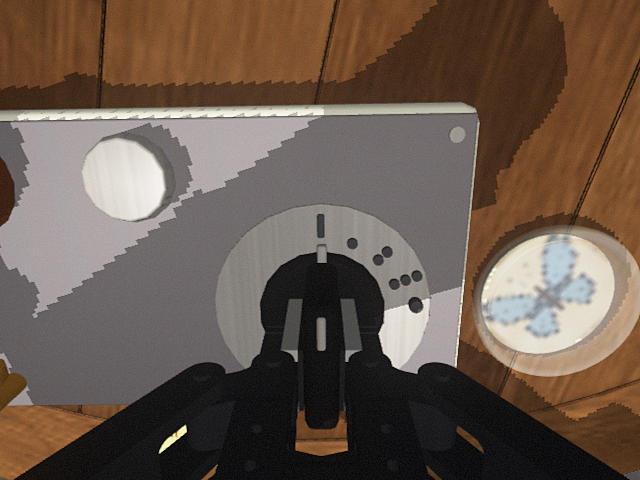

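{"op": "arm_command", "data": {"commands": [0,0,0,8,0,0,-0.001,8,0,0,-0.001,8,0,0,-0.001,8,0,0,-0.001,8]}}

```text
clock: 16.45
position: [546.4, 22.1, 82.4]
ee_rot: [0.88, -0.475, 0.004, -0.001]
contact_force: [1.2, -1.9, -4.7]
gripper_width: 11.4
```

Run:
```python
from h import *
s=arm.read_state();rel([547.5,25.2,82]);print(s['ee_rot'],s['wrist_torque'])
save('wrist','w15')
```

```text
pos [546.4  22.1  82.4] tool d [-2.  -2.6  0.4] jaw yaw deg -146.7 j6 0.24 F [ 1.2 -1.9 -4.7] w 11.4 t 16.45
[ 0.88020248 -0.47458093  0.00381139 -0.00141329] [-0.85184049 -0.4666439   0.13339167]
```

View pics/w15.png

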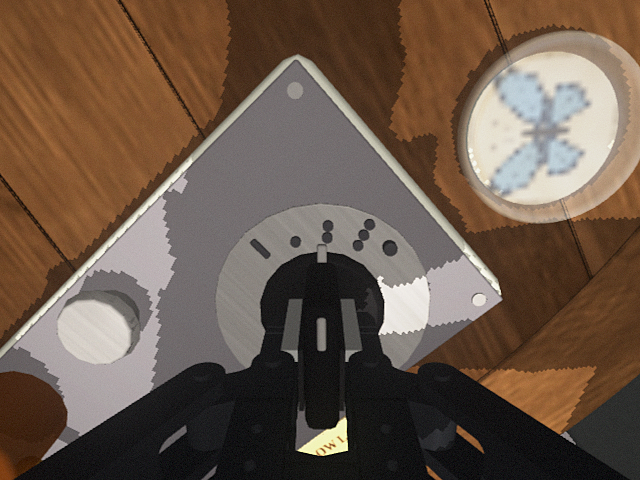

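{"op": "arm_command", "data": {"commands": [0,0,-0.001,8,0,0,-0.001,8,0,0,-0.001,7,0,0,-0.001,3,0,0,0,0]}}

```text
clock: 17.0
position: [544.4, 21.2, 82.3]
ee_rot: [0.748, -0.664, 0.002, 0.0]
contact_force: [-1.2, -1.4, 2.8]
gripper_width: 11.2
```

Run:
```python
from h import *
s=arm.read_state();rel([547.5,25.2,82]);print(s['ee_rot'],s['wrist_torque'])
save('wrist','w16'); save('top','t16')
```

```text
pos [544.4  21.2  82.3] tool d [-3.6 -3.5  0.3] jaw yaw deg -173.1 j6 -0.22 F [-1.2 -1.4  2.8] w 11.2 t 17.0
[ 7.48117338e-01 -6.63563491e-01  1.93684796e-03  4.35697561e-04] [-0.49926218  0.08530506  0.19680988]
```

View pics/w16.png

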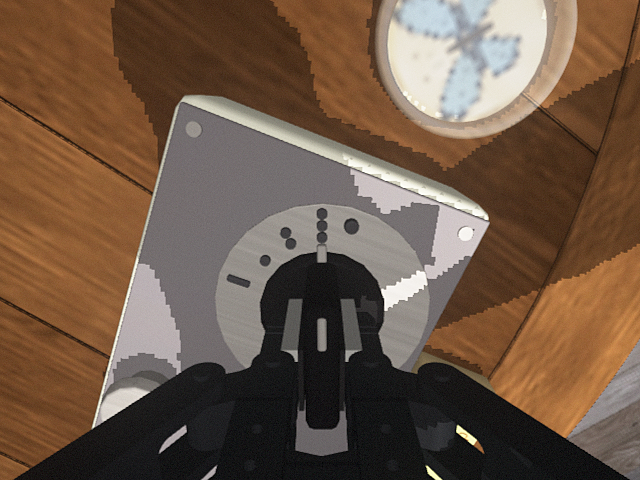

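View pics/t16.png

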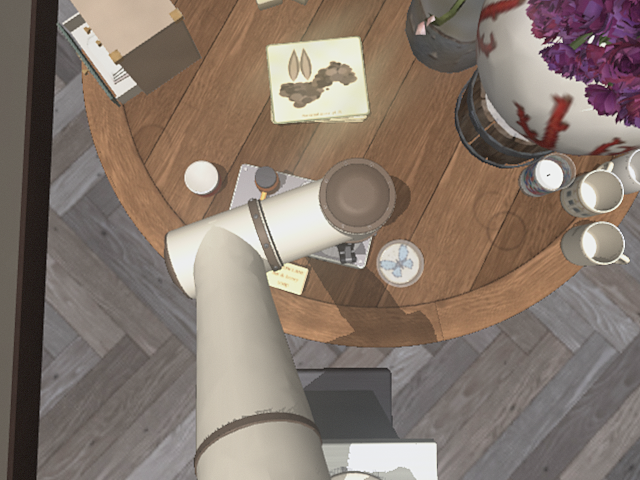

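{"op": "arm_command", "data": {"commands": [0,0,0,0.5,0,0,0,0,0,0,0,0,0,0,0,0,0,0,0,0]}}

```text
clock: 17.6
position: [544.4, 21.3, 82.4]
ee_rot: [0.747, -0.665, 0.002, 0.0]
contact_force: [0.5, -1.1, -2.6]
gripper_width: 10.7
```

Run:
```python
from h import *
s=arm.read_state();rel([547.5,25.2,82])
for i in range(8): save('wrist','w17')
rel([547.5,25.2,82])
```

```text
pos [544.4  21.3  82.4] tool d [-3.6 -3.5  0.4] jaw yaw deg -173.4 j6 -0.23 F [ 0.5 -1.1 -2.6] w 10.7 t 17.6
pos [544.4  21.2  82.4] tool d [-3.6 -3.5  0.4] jaw yaw deg -173.4 j6 -0.23 F [ 1.  -1.9 -2. ] w 10.6 t 18.0
```

View pics/w17.png

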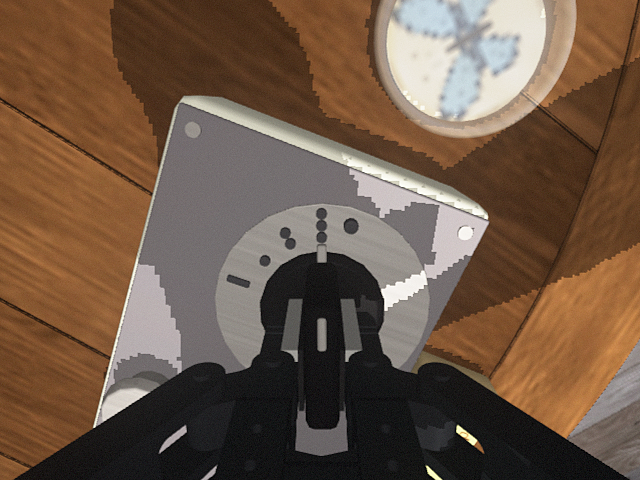

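The pointer nib at (321,250) sits on the line of three studs, (321,213) to (321,238). The hold is steady, so I'm handing in.

Run:
```python
from h import *
arm.job_done()
```

```text
the job is handed in; nothing more can be done
```

I opened the stopcock fully, then turned the dial to its third click. I handed the job in at about 18 s with the gripper still holding the dial; no verdict was reported.

- **Stopcock:** I pushed the lever round with closed fingers until it met its stop at about 10 N. After I backed off, the wrist picture showed it in line with the pipe, with the dial still at rest.
- **Dial:** I gripped the bar and turned it clockwise by about 68° (1.19 rad by tool yaw). The pointer lies on the three-stud mark, and the pose held steady for about 1 s before hand-in. The gripper reads about 11 mm on the 12 mm bar.
- **Bystanders:** The dish and tin look unmoved in the pictures, and I came near none of the three. The soap was partly hidden by the arm in the last top view, and I did not re-measure any of them.
- **Disagreements:**
  - The camera and network estimates of the dial axis differed by up to about 9 mm in x.
  - The tool drifted about 5 mm sideways while turning the dial and tilted by up to about 4° while pushing the lever. Neither had a visible effect.
  - I did not look at the lever again after gripping the dial.

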